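Press the lever to raise the flap of the paper press

ROBOT

A 6-joint arm with a two-finger parallel gripper is mounted at the origin on the work surface. World frame = base frame: x ahead of the robot, y to its left, z up, the work surface at z = 0. Lengths are in mm, angles in rad, forces in N, time in s.
With the tool pointing down it reaches from about 350 to 850 mm from the base axis. Payload 8.1 kg.
Tool frame: the origin (TCP) lies between the finger pads; the fingertips stand 11 mm ahead of it and the grasp point (between the pads) lies 8 mm behind it; z points along the fingers, y is the direction in which the jaws open and shut (so a half turn about z gives the same grasp; the last joint's range is limited). The gripper opens to 93 mm and grips with 3 to 60 N. Pads are 15 mm wide; open, the fingers measure 128 mm over their backs; the gripper's body (75 mm by 188 mm) begins 65 mm behind the grasp point.
Start: joints at [1.043, 0.13, 1.488, -0, 1.523, -0.085], TCP at [257.063, 542.148, 229.635] pointing down, gripper open.
Joint ranges: [-2.96, 2.96], [-0.89, 2.26], [0.02, 2.5], [-1.34, 4.48], [0, 2.73], [-2.66, 2.66]. Speed limits (rad/s): [2.39, 2.39, 2.79, 3.14, 3.14, 3.14].

INTERFACE

Orientations are given as a unit quaternion [x, y, z, w].
In Python, from plant import status, read_camera, camera_model, order gives the robot as it stands.
- The arm moves only by the tool move_arm, never from a script. Its argument "deltas" is a list of rows, each a list of 3 entries, a list of its own where there are three numbers: the shift along the tool's x, y, z in mm, then the turn, a rotation vector about the tool's x, y, z in rad, then the opening, from 0 (shut) to 1 (fully open). In form: [[[x, y, z], [wx, wy, wz], gripper], ...]. A call has 1 to 12 rows; each row is the pose to reach, as a shift and turn from the pose commanded when the call began, along the tool's axes at that moment; what a row does not reach only later rows make up. A row lasts 1/12 s, in which the tool goes at most 41.7 mm and 7.16 degrees, less where a joint would pass 70% of its speed; a pose out of reach is approached as far as the arm can. A call with a gripper value outside its range is refused whole. The fingers move at their own pace and stop on an object; "newtons" is the grip in N (left out, the last holds). Time passes only in rows, so rows that repeat a pose let the fingers close. It gives the time, the measured TCP pose, the force and the opening at its end, in the units of the state.
- status.get_state(): the state, without advancing time (a new reading comes with each control period).
- read_camera(name): name is "scene" or "top"; returns (picture, depth): 420x560x3 uint8, red, green, blue; 420x560 float32, mm along the optical axis (not along the pixel's ray), 0 where there is no reading.
- camera_model(name): a dict with "fx", "fy", "cx", "cy" (pixels), "cam_to_world" (4x4, takes a point from camera to world coordinates). Camera axes: x right, y up, looking along -z (the intrinsics and any distortion apply to the point x, -y, -z); pixel columns grow to the right and rows downward; lengths in mm; the calibration is good to about 2 mm. A picture is of the moment at which its call begins. camera_model takes no time and is no camera call.
- order.close_job(): hands the job in, once; it reports no verdict.
The state is a dict: "clock": time; "joint_pos": joint angles; "qd": joint speeds; "tau": joint torques, N m; "position": TCP position; "eef_rot": TCP orientation; "wrist_force": force on the tool from outside, world axes, zero at the start; "torque": the same for the moment, N m; "finger_gap": finger opening in mm.
Only numpy, scipy, OpenCV 4.12 (cv2) and the standard library are available. Lean on these libraries where they do the work, as an engineer would, in place of code of your own. Each camera call takes 0.05 s, during which the arm holds its last target. There are 200 camera calls.

TASK

On the teacher's desk, free the paper stack in the paper press: with your fingertips push the safety prop's upright tab away from the lever until the prop is fully out, then press the paddle at the lever's long end all the way down so that the heavy flap rises off the paper, and keep it down: finish while still holding the lever down with your fingers. Only push and press, do not grip anything, keep off the flap itself, leave the lever seated in its cradle and leave the other things on the desk alone.

Things in the scene. Friction and masses are not known exactly. Their poses are not given: they have to be found in the camera images.
- press: Grey paper press, fixed to the desk. Origin on the desk straight below the lever's pivot; x along the lever to the flap, y towards the side with the push tab, z up. Bed with paper stack and flap: x +15 to +215 mm, 130 mm to either side. A 50 mm wide spine runs under the lever to x = -220 mm. Two steel cheeks, 86 mm tall, at y = +-25 mm hold the lever's pin in slots open at the top.
- lever: Loose bent steel lever. Origin on its pivot axis, 70 mm above the desk; x to the short end, y along the pin. Long arm 24 x 8 mm, sloping up 0.23 rad at rest, with the paddle at its end; short arm's nose, 70 mm out, rests under the flap's front edge. Tips about 0.45 rad until the paddle meets a bumper; the flap's weight swings it back if released. Held in its cradle by weight only.
- paddle (a point): Centre of the top face of the lever's paddle (50 x 50 x 10 mm), 189 mm from the pivot along the press's -x. At rest about 120 mm above the desk; fully down, on a rubber bumper, about 36 mm above the desk. Pressing it down takes about 3 to 8 N.
- flap: Heavy steel clamp flap (170 mm wide, 130 mm long, 10 mm thick, about 3 kg) lying on the paper, hinged at its far edge, 190 mm beyond the pivot. Origin at mid-thickness, mid-width, 10 mm in from its near edge, right above the lever's nose: 55 mm above the desk when shut, about 86 mm with the lever fully down. Falls shut by its weight. Top 60 mm above the desk (82 mm at its weight bar).
- prop (a joint): Safety prop: sliding steel post under the long arm, 100 mm from the pivot, 5 mm below the arm, which stops the lever from going down. Travel in m: 0 = right under the lever, 0.050 = fully out, at its stop; starts at 0 to 0.012. Slides along the press's +y with about 3 N of friction and stays where it is left.
- tab (a point): Point on that face of the prop's upright aluminium push tab which looks to the lever: mid-width, 100 mm above the desk. Tab 40 mm wide (along the lever), 8 mm thick, from 25 to 125 mm above the desk. It moves with the prop; at prop = 0 this face is 111 mm from the lever's centre line. A slide bar (30 mm wide, top at 25 mm) joins it to the post.
- stapler: Bystander: black desk stapler, 130 x 36 x 52 mm, lying about parallel to the lever on its tab-less side; origin at the centre of its underside. Leave alone.
- case: Bystander: blue spectacles case, 160 x 60 x 40 mm, beyond the stapler; origin at the centre of its underside. Leave alone.
- stamp: Bystander: small dark wooden rubber stamp, upright, 36 mm wide, 70 mm tall; origin at the centre of its underside. Leave alone.
- glue: Bystander: white glue stick, upright, 28 mm wide, 85 mm tall; origin at the centre of its underside. Leave alone.
- eraser: Bystander: white eraser, 45 x 24 x 14 mm, lying flat; origin at the centre of its underside. Leave alone.
- mug: Bystander: white mug, 80 mm wide, 90 mm tall, handle on its +y side; origin at the centre of its underside. Leave alone.
- penpot: Bystander: black round pen pot, 76 mm wide, 100 mm tall, pens to about 170 mm; origin at the centre of its underside. Leave alone.

How it is judged:
By the outcome, as a careful person would: the job done as asked, in the order asked, and still so for the second after the job is handed in, while the arm keeps its last pose, push and grip.
It also fails if it takes over 42 s, if anything falls off the work surface, if the arm or the gripper's body presses on something with over 40 N, if the wrist force passes 120 N, or if a joint passes its speed limit or range.

## Working session

There is one attempt and no reset: what is moved stays moved. The work goes in short steps, Python scripts to look and compute and a tool call to move; the robot and the scene stay as the last step left them, time stands still between calls to the robot, and variables do not carry over. Pictures are saved under pics/ and viewed, about 8 in all and at most 12, crops included, and the job is handed in when it is done.

Besides the shell and the picture viewer there is one more tool, called after "Request:" as name([rows], argument=value, ...), one row to a line, values as JSON. move_arm: Moves the arm, as the interface text tells. Its arguments: {"type":"object","properties":{"deltas":{"type":"array","items":{"type":"array"}},"newtons":{"type":"number"}},"required":["deltas"]}

```bash
mkdir -p pics
cat > h.py <<'E'
import numpy as np, cv2
from plant import status, read_camera, camera_model, order
def shot(n,f):
    p,d=read_camera(n); cv2.imwrite(f'pics/{f}.png',p[:,:,::-1]); np.save(f'pics/{f}.npy',d); return p,d
def world(n,d,u,v):
    m=camera_model(n); z=d[v,u]; P=np.array([(u-m['cx'])/m['fx']*z,-(v-m['cy'])/m['fy']*z,-z,1]); return (np.array(m['cam_to_world'])@P)[:3]
E
python3 - <<'E'
from h import *
print(status.get_state())
for n in('top','scene'): shot(n,n+'1'); m=camera_model(n); print(m)
E
```

```text
{'clock': 0.0, 'joint_pos': array([ 1.04263439e+00,  1.31155078e-01,  1.48924456e+00,  2.03829106e-05,
        1.52300344e+00, -8.53967751e-02]), 'qd': array([ 1.20611418e-03, -5.68416868e-04,  5.67301904e-04, -2.45321812e-05,
       -3.97752126e-04,  1.45596848e-04]), 'tau': array([ 1.70743493e-03, -5.59851301e+01, -4.91766071e+01,  7.67996768e-02,
        3.53403669e-02, -1.41505434e-04]), 'position': array([256.76364405, 541.69065294, 228.61013364]), 'eef_rot': array([ 2.19579065e-01,  9.75594288e-01, -8.59875952e-04, -2.83069451e-04]), 'wrist_force': array([ 0.50635976, -0.63414541, -0.3717932 ]), 'torque': array([-0.07101183, -0.03022566,  0.00627888]), 'finger_gap': 92.86960203273776}
{'fx': 401.242518091668, 'fy': 401.242518091668, 'cx': 277.07020519804763, 'cy': 214.91334011576072, 'cam_to_world': array([[ 2.84031742e-02,  9.92622078e-01, -1.17875656e-01,
         4.60153702e+02],
       [-9.99593710e-01,  2.84859386e-02, -9.82922930e-04,
        -7.98459605e+00],
       [ 2.38212770e-03,  1.17855682e-01,  9.93027877e-01,
         1.20257583e+03],
       [ 0.00000000e+00,  0.00000000e+00,  0.00000000e+00,
         1.00000000e+00]])}
{'fx': 410.5924428261536, 'fy': 410.5924428261536, 'cx': 283.4711077237128, 'cy': 206.81970404910126, 'cam_to_world': array([[ 7.46761099e-01, -5.53258120e-01,  3.69125065e-01,
         9.91311906e+02],
       [ 6.65092353e-01,  6.21323176e-01, -4.14257980e-01,
        -4.15125587e+02],
       [-1.54366688e-04,  5.54854003e-01,  8.31947722e-01,
         9.52311070e+02],
       [ 0.00000000e+00,  0.00000000e+00,  0.00000000e+00,
         1.00000000e+00]])}
```

View pics/top1.png

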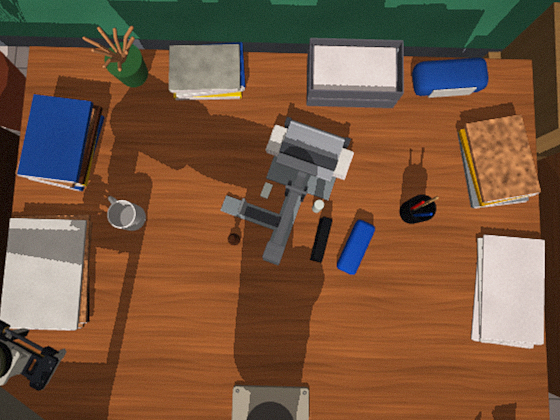

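View pics/scene1.png

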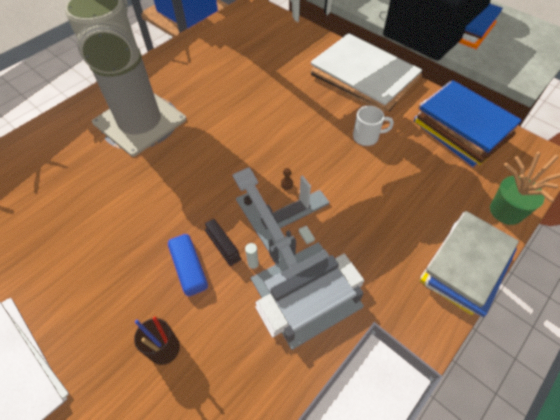

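Top view: paddle near (272,255), tab near (232,205), stamp at (234,238), stapler at (321,240), glue at (318,206). I'll crop closer on both cameras.

Run:
```python
from h import *
a=cv2.imread('pics/top1.png')[110:280,205:355]; b=cv2.imread('pics/scene1.png')[155:295,220:350]
a=cv2.resize(a,(525,595),interpolation=cv2.INTER_CUBIC); b=cv2.resize(b,(552,595),interpolation=cv2.INTER_CUBIC)
cv2.imwrite('pics/ca.png',a);cv2.imwrite('pics/cb.png',b)
d=np.load('pics/top1.npy')
for u,v in [(272,256),(270,252),(276,250),(280,240),(287,220),(290,205),(232,200),(230,207),(235,207),(228,204),(240,210),(262,216),(234,237),(301,170),(318,204)]: print(u,v,world('top',d,u,v).round())
```

```text
272 256 [477.   4. 118.]
270 252 [488.   9. 120.]
276 250 [494.  -7. 113.]
280 240 [522. -17. 106.]
287 220 [578. -35.  94.]
290 205 [622. -43.  82.]
232 200 [643. 130.  11.]
230 207 [621. 135.  14.]
235 207 [622. 120.  11.]
228 204 [631. 141.  10.]
240 210 [598.  94. 127.]
262 216 [596.  38.  23.]
234 237 [528. 113.  68.]
301 170 [731. -73.  53.]
318 204 [ 627. -121.   83.]
```

View pics/ca.png

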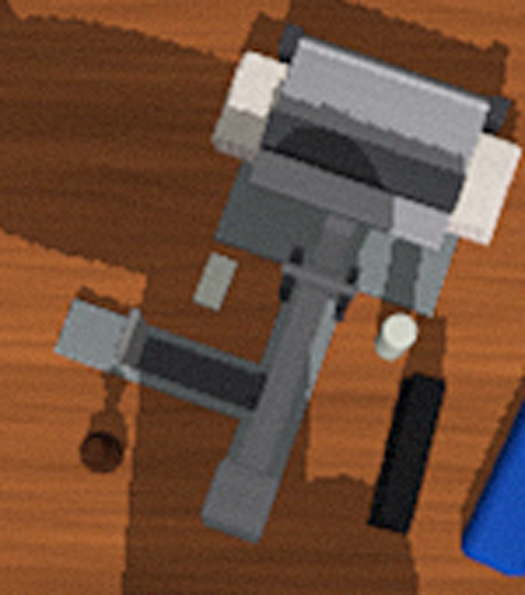

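View pics/cb.png

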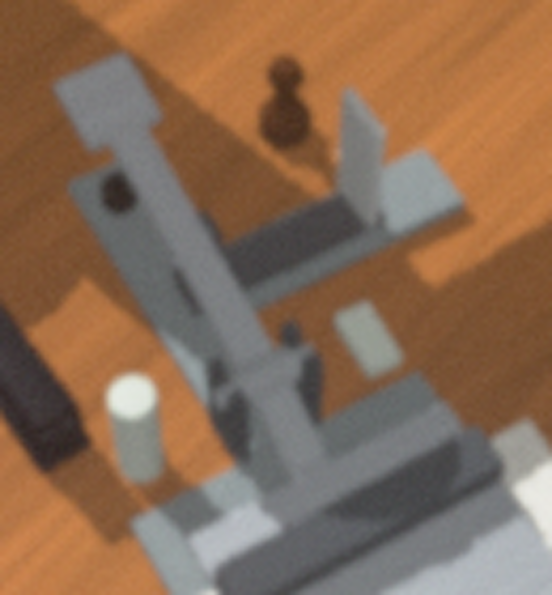

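The top crop shows the paddle centred at crop (242,500), full (274,253). The pin is at about (296,189) and the tab's top edge runs (244,199)-(240,214). The stamp sits clear of the tab, toward the robot. The scene crop agrees.

Run:
```python
from h import *
m=camera_model('top');T=np.array(m['cam_to_world'])
def at(u,v,z):
    r=T[:3,:3]@np.array([(u-m['cx'])/m['fx'],-(v-m['cy'])/m['fy'],-1]); return T[:3,3]+r*((z-T[2,3])/r[2])
c=lambda x,y:(205+x/3.5,110+y/3.5)
pad=at(*c(242,500),120); piv=at(*c(318,277),76)
print('pad',pad,'piv',piv,np.linalg.norm((pad-piv)[:2]))
for p in [(222,460),(283,480),(262,540),(202,518)]: print(at(*c(*p),118).round())
t1,t2=at(*c(137,312),125),at(*c(120,366),125); print('tab',t1,t2,np.linalg.norm(t1-t2))
d=np.load('pics/top1.npy')
# lever centre-line heading from depth: paddle pixels
pts=np.array([world('top',d,u,v) for v in range(190,262) for u in range(255,300)])
k=pts[(pts[:,2]>110)&(pts[:,2]<130)&(pts[:,0]<520)]; print('paddle pts',len(k),k.mean(0))
pts=np.array([world('top',d,u,v) for v in range(190,225) for u in range(225,255)])
k=pts[(pts[:,2]>105)]; print('tab pts',k.round())
for ax in (pad,):
    x=(piv-pad)[:2];x/=np.linalg.norm(x);y=np.array([-x[1],x[0]]);print('yaw',np.arctan2(x[1],x[0]),x,y)
    tm=(t1+t2)[:2]/2; print('tab in press',(tm-piv[:2])@x,(tm-piv[:2])@y)
```

```text
pad [485.8118964   -1.96701234 120.        ] piv [669.33536727 -58.28010164  76.        ] 191.96882139618336
[516.  14. 118.]
[502. -33. 118.]
[456. -18. 118.]
[471.  28. 118.]
tab [628.62472769  83.72097225 125.        ] [586.06521114  95.24034234 125.        ] 44.090909911334215Traceback (most recent call last):
  File "<stdin>", line 12, in <module>
  File "h.py", line 6, in world
    m=camera_model(n); z=d[v,u]; P=np.array([(u-m['cx'])/m['fx']*z,-(v-m['cy'])/m['fy']*z,-z,1]); return (np.array(m['cam_to_world'])@P)[:3]
ValueError: time passes only in moves, steps and waits
```

Request:
move_arm([
  [[-35,-20,0],[0,0,0],0],
  [[-70,-41,0],[0,0,-0.05],0],
  [[-105,-62,0],[0,0,-0.1],0],
  [[-140,-83,0],[0,0,-0.145],0],
  [[-175,-103,0],[0,0,-0.145],0],
  [[-210,-124,0],[0,0,-0.145],0],
  [[-245,-145,0],[0,0,-0.145],0],
  [[-280,-165,0],[0,0,-0.145],0],
  [[-315,-186,0],[0,0,-0.145],0],
  [[-350,-207,0],[0,0,-0.145],0],
  [[-380,-224,0],[0,0,-0.145],0],
  [[-400,-236,0],[0,0,-0.145],0],
])

```text
clock: 1.1
position: [518.6, 154.4, 229.2]
eef_rot: [0.149, 0.989, -0.0, -0.0]
wrist_force: [-0.5, 1.0, 0.6]
finger_gap: 17.6
```

Request:
move_arm([
  [[-30,-24,15],[0,0,0],0],
  [[-60,-48,40],[0,0,0],0],
  [[-85,-70,60],[0,0,0],0],
  [[-106,-85,70],[0,0,0],0],
  [[-106,-85,70],[0,0,0],0],
  [[-106,-85,70],[0,0,0],0],
])

```text
clock: 1.6
position: [593.1, 43.9, 157.7]
eef_rot: [0.15, 0.989, -0.0, -0.002]
wrist_force: [0.2, -0.3, 0.4]
finger_gap: 0.5
```

Run:
```python
from h import *
p,d=shot('scene','s2'); print(status.get_state()['position'],status.get_state()['finger_gap'])
p=p[110:270,190:400]; cv2.imwrite('pics/s2c.png',cv2.resize(p[:,:,::-1],(735,560),interpolation=cv2.INTER_CUBIC))
```

```text
[593.28980038  45.00396538 158.9329258 ] 0.12558746283532934
```

View pics/s2c.png

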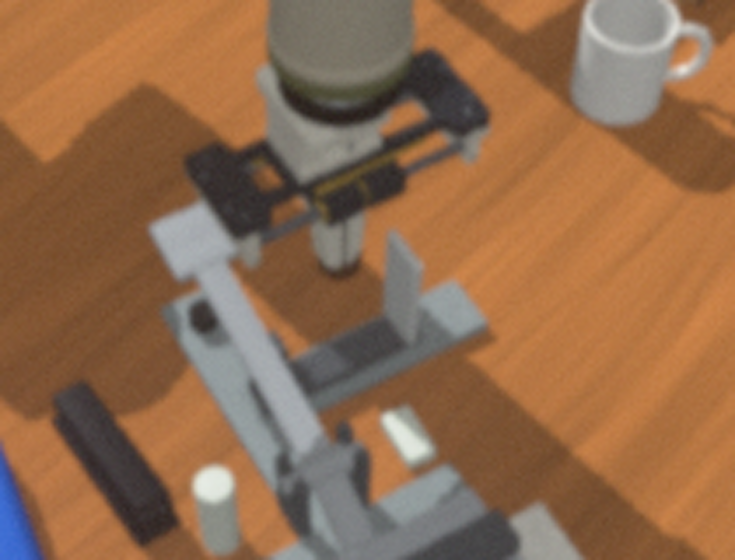

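The closed fingers are at crop (340,270), between the lever and the tab (405,285), with clearance on both sides. Lowering now.

Request:
move_arm([
  [[0,0,30],[0,0,0],0],
  [[0,0,60],[0,0,0],0],
  [[0,0,60],[0,0,0],0],
  [[0,10,60],[0,0,0],0],
  [[0,15,60],[0,0,0],0],
  [[0,20,60],[0,0,0],0],
  [[0,25,60],[0,0,0],0],
  [[0,30,60],[0,0,0],0],
  [[0,35,60],[0,0,0],0],
  [[0,40,60],[0,0,0],0],
  [[0,45,60],[0,0,0],0],
])

```text
clock: 2.57
position: [607.5, 88.3, 100.2]
eef_rot: [0.148, 0.989, -0.0, 0.0]
wrist_force: [-1.1, -3.8, 1.9]
finger_gap: 0.5
```

Run:
```python
from h import *
s=status.get_state(); print(s['position'],s['wrist_force'])
```

```text
[607.5236254   88.25244248 100.2085846 ] [-1.1307256  -3.7514768   1.86619831]
```

Request:
move_arm([
  [[0,5,0],[0,0,0],0],
  [[0,9,0],[0,0,0],0],
  [[0,13,0],[0,0,0],0],
  [[0,17,0],[0,0,0],0],
  [[0,20,0],[0,0,0],0],
  [[0,23,0],[0,0,0],0],
  [[0,26,0],[0,0,0],0],
  [[0,26,0],[0,0,0],0],
])

```text
clock: 3.23
position: [614.6, 113.5, 99.5]
eef_rot: [0.148, 0.989, 0.0, -0.0]
wrist_force: [0.2, -1.3, -0.1]
finger_gap: 0.6
```

Request:
move_arm([
  [[0,2,0],[0,0,0],0],
  [[0,4,0],[0,0,0],0],
  [[0,6,0],[0,0,0],0],
  [[0,6,0],[0,0,0],0],
])

```text
clock: 3.57
position: [614.6, 113.9, 99.4]
eef_rot: [0.149, 0.989, -0.004, -0.002]
wrist_force: [-10.2, -23.6, 10.4]
finger_gap: 0.3
```

Request:
move_arm([
  [[0,2,0],[0,0,0],0],
  [[0,4,0],[0,0,0],0],
  [[0,4,0],[0,0,0],0],
])

```text
clock: 3.82
position: [614.7, 114.1, 99.4]
eef_rot: [0.15, 0.989, -0.007, -0.003]
wrist_force: [-18.6, -39.0, 16.1]
finger_gap: 0.4
```

The push now meets a hard stop at the expected place. I'll back off, rise, and look.

Request:
move_arm([
  [[0,-10,0],[0,0,0],0],
  [[0,-30,0],[0,0,0],0],
  [[0,-40,0],[0,0,0],0],
  [[0,-40,-40],[0,0,0],0],
  [[0,-40,-80],[0,0,0],0],
  [[40,-60,-80],[0,0,0],0],
  [[80,-100,-80],[0,0,0],0],
  [[90,-140,-80],[0,0,0],0],
  [[90,-160,-80],[0,0,0],0],
  [[90,-160,-80],[0,0,0],0],
])

```text
clock: 4.65
position: [481.8, -7.1, 179.4]
eef_rot: [0.149, 0.989, -0.001, -0.001]
wrist_force: [1.2, -0.3, -0.5]
finger_gap: 0.3
```

Run:
```python
from h import *
p,d=shot('scene','s3'); s=status.get_state();print(s['position'],s['wrist_force'])
p=p[110:270,190:400]; cv2.imwrite('pics/s3c.png',cv2.resize(p[:,:,::-1],(735,560),interpolation=cv2.INTER_CUBIC))
```

```text
[483.33213501  -5.40483688 179.68904591] [0.03440795 0.24457448 0.20024487]
```

View pics/s3c.png

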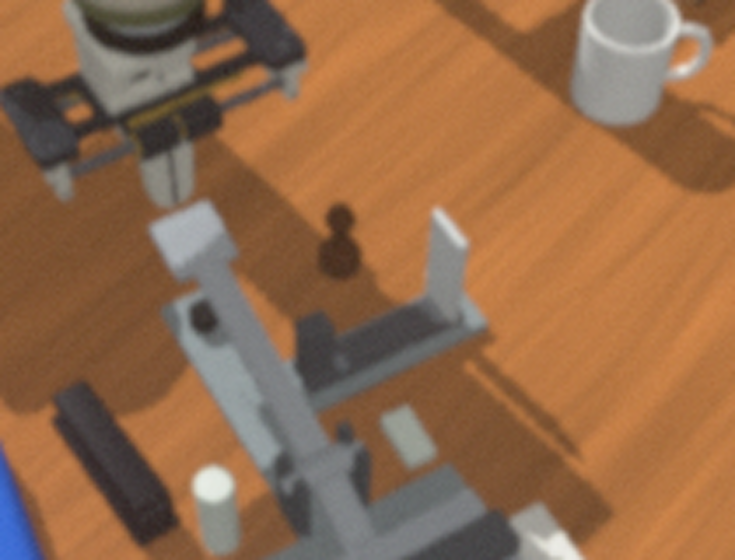

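The prop's post now stands beside the lever (crop 315,350) and the tab is at the track's end (447,265). The fingers are over the paddle (195,240). Pressing down.

Request:
move_arm([
  [[0,3,20],[0,0,0],0],
  [[0,3,40],[0,0,0],0],
  [[0,3,47],[0,0,0],0],
  [[0,3,54],[0,0,0],0],
  [[0,3,61],[0,0,0],0],
  [[0,3,68],[0,0,0],0],
  [[0,3,68],[0,0,0],0],
])

```text
clock: 5.28
position: [485.7, -0.2, 111.4]
eef_rot: [0.148, 0.989, 0.0, -0.0]
wrist_force: [-2.4, 1.1, 5.9]
finger_gap: 0.7
```

Request:
move_arm([
  [[0,0,5],[0,0,0],0],
  [[0,0,10],[0,0,0],0],
  [[0,0,15],[0,0,0],0],
  [[0,0,20],[0,0,0],0],
  [[0,0,25],[0,0,0],0],
  [[0,0,30],[0,0,0],0],
  [[0,0,35],[0,0,0],0],
  [[0,0,40],[0,0,0],0],
  [[0,0,45],[0,0,0],0],
  [[0,0,50],[0,0,0],0],
  [[0,0,54],[0,0,0],0],
  [[0,0,54],[0,0,0],0],
])

```text
clock: 6.28
position: [486.7, -0.6, 58.5]
eef_rot: [0.148, 0.989, 0.0, 0.001]
wrist_force: [-1.3, 0.8, 5.9]
finger_gap: 1.0
```

Request:
move_arm([
  [[0,0,3],[0,0,0],0],
  [[0,0,6],[0,0,0],0],
  [[0,0,9],[0,0,0],0],
  [[0,0,12],[0,0,0],0],
  [[0,0,12],[0,0,0],0],
])

```text
clock: 6.7
position: [488.1, -0.9, 48.5]
eef_rot: [0.148, 0.989, 0.0, 0.002]
wrist_force: [-3.2, 0.5, 15.9]
finger_gap: 0.3
```

On the bumper. A little more push, then check.

Request:
move_arm([
  [[0,0,2],[0,0,0],0],
  [[0,0,4],[0,0,0],0],
  [[0,0,4],[0,0,0],0],
  [[0,0,4],[0,0,0],0],
  [[0,0,4],[0,0,0],0],
])

```text
clock: 7.12
position: [488.5, -0.9, 47.7]
eef_rot: [0.148, 0.989, 0.0, 0.002]
wrist_force: [-20.5, 1.7, 48.3]
finger_gap: 0.4
```

Run:
```python
from h import *
p,d=shot('scene','s4'); s=status.get_state();print(s['position'],s['wrist_force'])
p=p[140:300,190:400]; cv2.imwrite('pics/s4c.png',cv2.resize(p[:,:,::-1],(735,560),interpolation=cv2.INTER_CUBIC))
```

```text
[488.49584681  -0.9426099   47.69755856] [-1.98977315e+01 -2.31093007e-02  4.84790236e+01]
```

View pics/s4c.png

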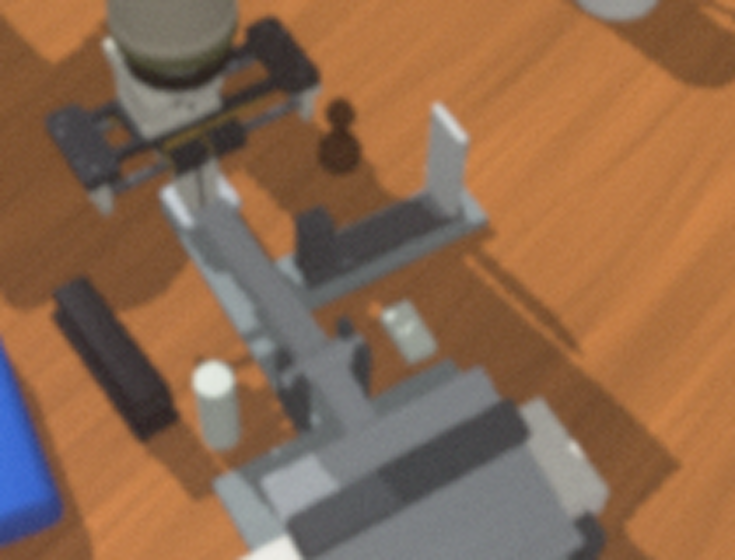

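The paddle is down under the fingers, the flap is visibly raised, and the bystanders haven't moved. 48 N is more than needed, so I'll ease off a little.

Request:
move_arm([
  [[0,0,-2],[0,0,0],0],
  [[0,0,-3],[0,0,0],0],
  [[0,0,-3],[0,0,0],0],
  [[0,0,-3],[0,0,0],0],
  [[0,0,-3],[0,0,0],0],
  [[0,0,-3],[0,0,0],0],
])

```text
clock: 7.67
position: [488.2, -0.9, 48.3]
eef_rot: [0.148, 0.989, 0.0, 0.002]
wrist_force: [-7.0, -0.3, 22.3]
finger_gap: 0.8
```

Run:
```python
from h import *
p,d=shot('scene','s5'); s=status.get_state();print(s['position'],s['wrist_force'],s['clock'])
m=camera_model('scene');T=np.array(m['cam_to_world'])
v,u=np.mgrid[140:300,190:400];z=d[140:300,190:400]
P=np.stack([(u-m['cx'])/m['fx']*z,-(v-m['cy'])/m['fy']*z,-z,np.ones_like(z)],-1)@T.T
r=P[...,:2]-[669.3,-58.3]; X=r@[.956,-.294]; Y=r@[.294,.956]; Z=P[...,2]
for x in (65,75,100): k=(abs(X-x)<6)&(abs(Y-40)<30); print('flap top at x',x,np.median(Z[k]))
k=(abs(X+100)<8)&(abs(Y)<8); print('arm at -100',np.median(Z[k]))
k=(abs(Z-115)<8)&(abs(X+100)<25)&(Y>100); print('tab y',Y[k].min(),np.median(Y[k]),Y[k].max())
k=(abs(X)<6)&(abs(Y)<8); print('pivot top',np.median(Z[k]))
```

```text
[488.23777751  -0.88453846  48.34735481] [-6.73534167  0.11562938 22.07887782] 7.7167
flap top at x 65 92.85092152625748
flap top at x 75 91.4758965002676
flap top at x 100 106.61602100914632
arm at -100 52.16410485749202
tab y 162.25795629938213 163.88909403836857 170.34293063270255
pivot top 78.43041306667982
```

Everything agrees: flap top is about 92 mm (86 + 5), the tab face is at about 161 mm, and the lever is seated.

```bash
python3 -c "
from plant import order; print(order.close_job())"
```

```text
the job is handed in; nothing more can be done
None
```

The prop is fully out, the lever is pressed down onto its bumper, and I handed the job in at about 7.7 s with the closed fingertips still holding it there.

Last checks before handing in:

- **Prop:** I pushed the tab until it stopped hard. The final depth image puts the tab at 162–170 mm from the lever's centre line; its face should be at 161 mm when the prop is fully out.
- **Flap:** its top measures about 92 mm near the front edge, where about 91 mm is expected with the lever fully down.
- **Lever:** its top over the pivot is at about 78 mm, consistent with the pin still seated in its cradle. Fingertips are at about 37 mm, against 36 mm for the paddle fully down.
- **Hold force:** it peaked at about 48 N vertically on the bumper, so I eased it to a steady 22 N. About 7 N sideways remains along the lever.
- **Other things on the desk:** none looked moved in the last picture I viewed, but I did not measure them.

No check failed or disagreed.

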